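# Hang a tape hanger on a sewing frame and seat it at the marked station

## Robot

A 6-joint arm with a two-finger parallel gripper is mounted at the origin on a cart in front of the work surface, level with it; the furniture and walls round the work are solid. World frame = base frame: x ahead of the robot, y to its left, z up, the work surface at z = 0. Lengths are in mm, angles in rad, forces in N, time in s.
With the tool pointing down it reaches from about 300 to 775 mm from the base axis. Payload 14.6 kg.
Tool frame: the origin (TCP) lies at the very end of the fingers, on their centre line; the grasp point (between the pads) lies 19 mm behind it; z points along the fingers, y is the line along which they close (so a half turn about z gives the same grasp; the last joint's range is limited). The gripper opens to 94 mm and grips with 3 to 60 N. Pads are 16 mm wide; open, the fingers measure 119 mm over their backs; the gripper's body (75 mm by 177 mm) begins 78 mm behind the grasp point.
Start: joints at [1.124, 0.3, 1.521, -0, 1.321, -0.067], TCP at [203.901, 510.797, 205.446] pointing down, gripper open.
Joint ranges: [-3.03, 3.03], [-0.79, 2.21], [0.23, 2.52], [-1.04, 4.18], [0, 3.07], [-2.55, 2.55]. Speed limits (rad/s): [2.22, 2.22, 2.57, 3.14, 3.14, 3.14].

## Interface

Orientations are given as [roll, pitch, yaw] about the fixed x, y, z axes, in that order (R = Rz(yaw) Ry(pitch) Rx(roll)).
In Python, from cell import manip, eyes, ticket gives the robot as it stands. The module is installed in compiled form; this text tells all that it offers.
- The arm moves only by the tool arm_command, never from a script. Its argument "plan" is a list of rows, each a list of 5 numbers: the opening, from -1 (shut) to 1 (fully open), then the shift along the tool's x, y, z in m, then the turn about the tool's z in rad. In form: [[jaw, dx, dy, dz, roll], ...]. A call has 1 to 20 rows; each row shifts and turns the commanded pose from where the row before left it, along the tool's axes as they then stand; what a row does not reach is not made up. A row lasts 1/8 s, in which the tool goes at most 62.5 mm and 10.7 degrees, less where a joint would pass 70% of its speed; a pose out of reach is approached as far as the arm can. A call is refused whole if a number of a shift passes 0.0625 or a number of a turn 0.188, either way. A call with a gripper value outside its range is refused whole. The fingers move at their own pace and stop on an object; "newtons" is the grip in N (left out, the last holds). Time passes only in rows, so rows that do not move let the fingers close. It gives the time, the measured TCP pose, the force, the opening and the grip force at its end, in the units of the state.
- manip.read_state(): the state, without advancing time (a new reading comes with each control period).
- eyes.camera(name): name is "scene" or "top"; returns a dict with "img" (400x640x3 uint8, blue, green, red), "z_map" (400x640 float32, mm along the optical axis (not along the pixel's ray), 0 where there is no reading), "fx", "fy", "cx", "cy" (pixels), "eye" and "orientation" of the camera in the world. Camera axes: x right, y down, z forward; pixel columns grow to the right and rows downward; lengths in mm; the calibration is good to about 2 mm. A picture is of the moment at which its call begins.
- ticket.sign_off(): hands the job in; it is judged then, once.
The state is a dict: "clock": time; "joints": joint angles; "qd": joint speeds; "effort": joint torques, N m; "eef_pos": TCP position; "eef_rot": TCP orientation; "wrist_force": force on the tool from outside, world axes, zero at the start; "moment": the same for the moment, N m; "finger_gap": finger opening in mm; "finger_force": force on a finger pad.
Only numpy, scipy, OpenCV 4.12 (cv2) and the standard library are available. Lean on these libraries where they do the work, as an engineer would, in place of code of your own. Each camera call takes 0.05 s, during which the arm holds its last target. There are 200 camera calls.

## Task

Get the bookbinder's sewing frame ready for the next tape: take the blue-sleeved tape hanger from its little easel and hook it over the frame's crossbar through the open gap in the guard strip, near the end that is closer to you. Then slide it along under the guard strip to the red tag and let it down into the notch in the bar that you can feel close to the tag, so that it hangs freely and plumb, seated in that notch. Leave the hanger with the grey sleeve, the book and the other things on the table where they are.

Things in the scene. Friction and masses are not known exactly. Their poses are not given: they have to be found in the camera images.
- hanger_grip (a point): centre of the blue grip sleeve (12 x 24 x 48 mm along x, y, z) of the loose tape hanger (146 mm tall, about 0.16 kg). Axes of the hanger: z up its shank, y along its width, x towards the back. Grip it across the 24 mm width, both sides are free. The foot's top is 30 mm below this point. Hung up, the sleeve is 92 mm below the bar, so an upright hand would strike the bar: lean it 27 to 45 deg.
- hanger_hook (a point): point in the same hanger's hook that lies on the bar's axis when it rests on the full bar, at (12, 0, 92) mm from hanger_grip in the same axes. Hook 20 mm wide (y), flat inside 8 mm and top 12 mm above this point; shank in front and lip behind, inner faces 10 mm off, lip 4 mm thick; the lip ends 14 mm below, so raise this point 25 mm over the bar's axis to bring the lip over. In a notch it drops 3.5 mm.
- hanger_foot (a point): underside centre of the hanger's foot, an aluminium block 44 x 60 x 12 mm; same axes. The hanger's mass is balanced under the hook, so it hangs plumb.
- stand: wooden easel, fixed, 135 x 84 mm, on which the hanger leans at the start, its top 36 deg over to the back about y: foot in a shallow trough, shank on a thin T post behind it 46 mm above the sleeve's centre. Origin on the table near its front edge; x towards its back. Gripped here by an upright hand, the hanger hangs plumb when the hand leans 36 deg back (fingers pointing down and to +x).
- load_gap (a point): point on the crossbar's axis in the middle of the loading gap; y along the bar to its near end, x across it to the bed (back), z up. Level steel bar, 16 mm thick, 225 mm above the table. The aluminium guard strip above it (underside 22 mm over the axis, reaching 11 mm in front of it) is cut away 37 mm either side of here. A flange stands 33 mm behind the axis, 22 to 44 mm above it, all along.
- frame: sewing frame with wooden bed, fixed; origin on the table below the bar's axis, 145 mm along from load_gap; same axes, front (-x) to the right. Posts at y = -215 and +228 mm. Beyond the gap the bar has four notches, 29 mm wide, 3.5 mm deep, square sides, about 65 mm apart; the last, at -150 mm, holds the other hanger. A hook carried 1 to 6 mm above the full bar passes them under the strip; over a notch it can be lowered 3.5 mm farther than on the full bar.
- red_tag_foot (a point): underside centre of the red tag, a plate 22 mm wide and 23 mm high clipped on the guard strip 25 mm above the bar's axis, over one of the first three notches (white tags mark the other two). It only points the notch out: the notch's centre is within 12 mm of it either way along the bar, to be found by feel. Axes as load_gap.
- set_hanger: the like hanger with a grey sleeve, hanging in the farthest notch; origin at its hook, axes as the other hanger. It must stay there.
- book: sewn book block 129 x 208 x 35 mm lying on the frame's bed behind the bar; origin at the centre of its underside. Must not be disturbed.
- brass_weight: square brass weight, 50 x 50 x 42 mm, on the book; origin at the centre of its underside. Must not be disturbed.
- shears: steel scissors, 186 mm, at the right; a bystander, origin on its underside.
- the_dividers: brass dividers, 111 mm, at the right; a bystander, origin on its underside.
- reel_a: red thread reel, 35 x 44 mm, at the right; a bystander, origin on its underside.
- reel_b: natural thread reel, 35 x 44 mm, at the right; a bystander, origin on its underside.
- ruler: grey scale bar, 30 x 114 x 7 mm, at the right; a bystander, origin on its underside.
- fold_clip_a: black fold-back clip, 74 x 32 x 24 mm, at the left; a bystander, origin on its underside.
- fold_clip_b: black fold-back clip, 60 x 26 x 19 mm, at the left; a bystander, origin on its underside.
- lead_weight: brown leather-covered weight, 45 x 85 x 34 mm, at the left; a bystander, origin on its underside.
Things that resemble listed ones, but are neither listed nor needed, are in the scene too. What is shaped like the part that bears hanger_grip but orange is not meant.

How it is judged (in metres and radians):
On the way:
1. the hanger's hook is over the bar in the loading gap, no more than 10 mm above where it rests, plumb within 20 degrees (x of hanger_hook in the frame of load_gap between -0.01 and 0.01 m and y of hanger_hook in the frame of load_gap between -0.03 and 0.03 m and z of hanger_hook in the frame of load_gap between -0.004 and 0.01 m and angle between hanger_hook's own z axis and vertical below 0.35 rad), for 0.1 s.
At the end, for the whole second after the job is handed in: The blue-sleeved hanger hangs on the bar by its hook, dropped at least 2 mm into the notch at the red tag (its hook within 18 mm of the tag along the bar), plumb within 8 degrees, at rest and let go; the grey-sleeved hanger is still in its notch (y of hanger_hook in the frame of red_tag_foot between -0.018 and 0.018 m and x of hanger_hook in the frame of load_gap between -0.008 and 0.008 m and z of hanger_hook in the frame of load_gap between -0.0055 and -0.002 m and angle between hanger_hook's own z axis and vertical below 0.14 rad and linear speed of hanger below 0.02 m/s and angular speed of hanger below 0.3 rad/s and distance of set_hanger from where it was at the start of the episode below 0.01 m); the robot touches nothing.
It fails at once if the other hanger is shifted more than 12 mm, or the book or its weight more than 20 mm (distance of set_hanger from where it was at the start of the episode above 0.012 m or distance of any of book, brass_weight from where it was at the start of the episode above 0.02 m).
It fails at once if something else on the table is shifted more than 30 mm (distance of any of shears, the_dividers, reel_a, reel_b, ruler, lead_weight, fold_clip_a, fold_clip_b from where it was at the start of the episode above 0.03 m).
It also fails if it takes over 61 s, if anything falls off the work surface, if the arm or the gripper's body presses on something with over 40 N, if the wrist force passes 120 N, or if a joint passes its speed limit or range.

## Working session

There is one attempt and no reset: what is moved stays moved. The work goes in short steps, Python scripts to look and compute and a tool call to move; the robot and the scene stay as the last step left them, time stands still between calls to the robot, and variables do not carry over. Pictures are saved under pics/ and viewed, at most 10 in all, crops included, and the job is handed in when it is done.

Besides the shell and the picture viewer there is one more tool, called after "Request:" by a JSON object that holds its "fn" and its "kwargs". arm_command: Moves the arm, as the interface text tells. Its arguments: {"type":"object","properties":{"plan":{"type":"array"},"newtons":{"type":"number"}},"required":["plan"]}

```bash
mkdir -p pics; cat > h.py <<'E'
import numpy as np, cv2
from cell import manip, eyes, ticket
from scipy.spatial.transform import Rotation as R
def cam(n):
    c=eyes.camera(n); np.savez(f'{n}.npz',**{k:np.array(v) for k,v in c.items()}); return c
def ld(n): return dict(np.load(f'{n}.npz'))
def rot(c):
    o=np.array(c['orientation'],float)
    return R.from_euler('xyz',o).as_matrix() if o.size==3 else (o if o.shape==(3,3) else R.from_quat(o).as_matrix())
def cloud(c):
    z=c['z_map'].astype(float); v,u=np.mgrid[:z.shape[0],:z.shape[1]]
    p=np.stack([(u-c['cx'])/c['fx']*z,(v-c['cy'])/c['fy']*z,z],-1)
    p=p@rot(c).T+np.array(c['eye'],float); p[z==0]=np.nan; return p
E
python3 - <<'E'
from h import *
for n in('scene','top'):
    c=cam(n); cv2.imwrite(f'pics/{n}0.png',c['img']); print(n,c['eye'],c['orientation'],c['fx'],c['cx'],c['cy'])
    p=cloud(c); print(p[::80,::100].round().tolist()[2])
print(manip.read_state())
E
```

```text
scene [  155.60936111 -1077.33746692   832.85530027] [-2.12972661 -0.01133957 -0.42207328] 369.79395538203045 323.2831705221735 198.33350836776145
[[-667.0, 1215.0, -46.0], [-260.0, 1442.0, -226.0], [329.0, 1285.0, -267.0], [573.0, 39.0, 249.0], [1135.0, 203.0, 68.0], [2134.0, 450.0, -234.0], [3013.0, 315.0, -340.0]]
top [ 212.70500537 -281.49042219 1948.92035181] [-2.92663689  0.00399457 -1.20585303] 468.38606506030504 322.4686500128715 197.54405300303125
[[266.0, 1299.0, -66.0], [491.0, 1229.0, -676.0], [575.0, 435.0, -5.0], [662.0, -11.0, 249.0], [881.0, -377.0, 4.0], [1035.0, -780.0, 4.0], [1603.0, -1566.0, -823.0]]
{'clock': 0.1, 'joints': array([ 1.12441952e+00,  3.00425830e-01,  1.52150865e+00,  2.68806569e-06,
        1.32069209e+00, -6.65804646e-02]), 'qd': array([ 7.41253701e-05, -2.61519168e-03, -1.54141628e-03, -2.18528834e-04,
       -5.48884515e-04,  6.96650228e-04]), 'effort': array([-1.88293166e-04, -5.32648873e+01, -3.53279865e+01,  7.09624845e-02,
        2.36188306e-02, -1.20419284e-05]), 'eef_pos': array([203.79489822, 510.60250732, 204.94179974]), 'eef_rot': array([-3.14056120e+00, -7.13856447e-05,  2.76179561e+00]), 'wrist_force': array([0.0920808 , 0.1254315 , 0.11092687]), 'moment': array([ 0.03029185,  0.04697281, -0.03022832]), 'finger_force': 0.0, 'finger_gap': 94.23585827820035}
```

View pics/scene0.png

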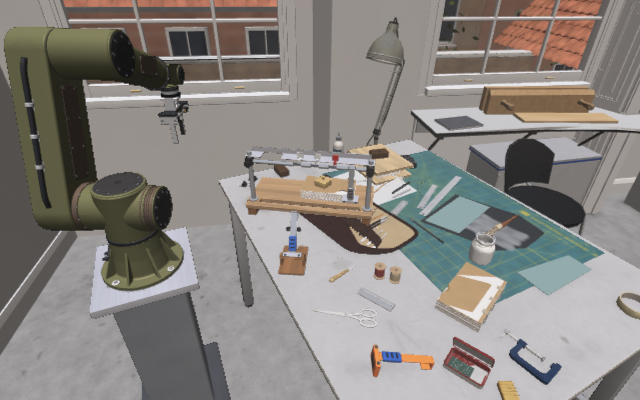

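View pics/top0.png

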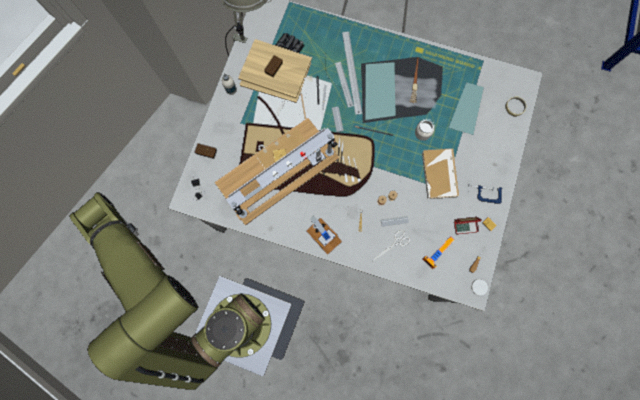

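The scene picture shows the blue-sleeved hanger on its easel at scene (293,245) / top (323,237). The orange look-alike is at scene (400,358), with a red tag at scene (335,160) / top (303,154). The gap should be at the bar's robot-side end, near top (240,200). I'll confirm with one enlarged crop.

```bash
python3 - <<'E'
from h import *
a=ld('scene');b=ld('top')
A=cv2.resize(a['img'][140:280,235:385],None,fx=4,fy=4,interpolation=cv2.INTER_CUBIC)[:,:600]
cv2.imwrite('pics/s1.png',A)
B=cv2.resize(b['img'][120:260,205:355],None,fx=4,fy=4,interpolation=cv2.INTER_CUBIC)
cv2.imwrite('pics/t1.png',B)
for n,c,(x0,x1,y0,y1) in(('scene',a,(235,385,140,280)),('top',b,(205,355,120,260))):
    p=cloud(c); hsv=cv2.cvtColor(c['img'],cv2.COLOR_BGR2HSV); H,S,V=[hsv[...,i].astype(int) for i in range(3)]
    for nm,m in(('blue',(H>100)&(H<130)&(S>120)&(V>60)),('red',((H<6)|(H>174))&(S>150)&(V>80))):
        m=m.copy(); k=np.zeros_like(m);k[y0:y1,x0:x1]=1;m&=k
        nn,l,st,ce=cv2.connectedComponentsWithStats(m.astype(np.uint8))
        for i in range(1,nn):
            if st[i,4]>4:
                q=p[l==i]; print(n,nm,ce[i].round(1),st[i].tolist(),np.nanmedian(q,0).round(1),np.nanmin(q,0).round(),np.nanmax(q,0).round())
E
```

```text
scene blue [292.1 242.8] [289, 236, 7, 15, 85] [ 450.9 -197.9   86.3] [ 437. -213.   67.] [ 465. -180.  105.]
scene red [334.7 157.6] [333, 156, 5, 5, 18] [684.1 -16.1 263.3] [677. -22. 253.] [689. -12. 270.]
top blue [325.5 235.1] [322, 231, 8, 9, 40] [ 450.3 -195.7   90.1] [ 437. -211.   66.] [ 463. -180.  108.]
top red [302.  153.9] [301, 152, 4, 4, 10] [684.7 -12.3 259.1] [677. -18. 247.] [693.  -3. 275.]
```

View pics/s1.png

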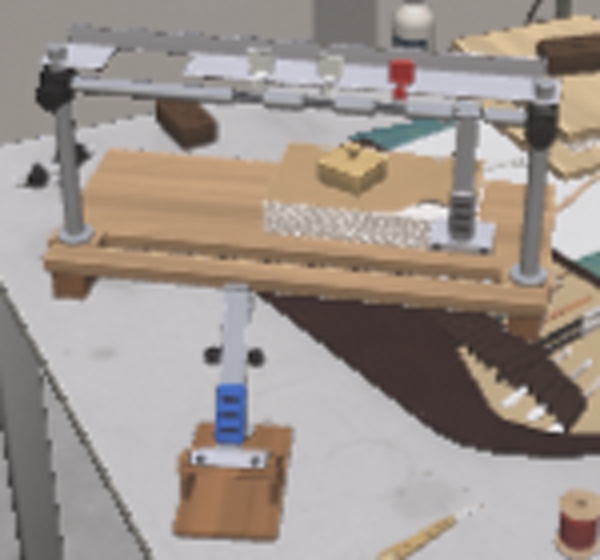

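View pics/t1.png

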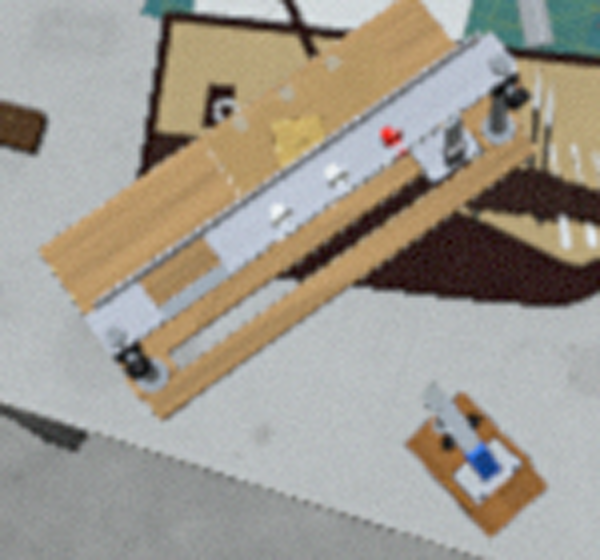

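The crops confirm the target: blue sleeve on an aluminium hanger on the easel at scene (293,245). The gap is at the left end of the strip, at about crop-scene (150,65). The red tag is the third one, over the notch next to the grey hanger. Next I'll fit the geometry.

```bash
python3 - <<'E'
from h import *
P={n:cloud(ld(n)) for n in('scene','top')}
I={n:ld(n)['img'] for n in P}
def box(n,x0,x1,y0,y1):
    q=P[n][y0:y1,x0:x1].reshape(-1,3);i=I[n][y0:y1,x0:x1].reshape(-1,3); k=~np.isnan(q[:,0]); return q[k],i[k]
# strip in top
q,i=box('top',205,355,120,260)
hist=np.histogram(q[:,2],bins=np.arange(200,290,4)); print(list(zip(hist[1],hist[0])))
m=(q[:,2]>240)&(q[:,2]<258); s=q[m]
c=np.median(s,0)[:2]; 
_,_,V=np.linalg.svd(s[:,:2]-s[:,:2].mean(0)); d=V[0]; 
if d@[-1,0.7]<0:d=-d   # +y toward near end (robot side, left)
print('dir',d,np.degrees(np.arctan2(d[1],d[0])))
qs,_=box('scene',235,385,140,200)
# frame axes: y=d, x = y rotated -90
ex=np.array([d[1],-d[0]]); print('ex',ex)
tag=np.array([684.4,-14])
for n,Q in(('top',q),('scene',qs)):
    L=np.c_[(Q[:,:2]-tag)@ex,(Q[:,:2]-tag)@d,Q[:,2]]
    np.save(f'L{n}.npy',L)
    for lo,hi in((212,238),(240,258),(260,280)):
        M=(L[:,2]>lo)&(L[:,2]<hi)&(abs(L[:,0])<60)
        print(n,lo,hi)
        for y in range(-120,340,20):
            k=M&(abs(L[:,1]-y)<10)
            if k.sum(): print('  y',y,'n',k.sum(),'x min/med/max',np.percentile(L[k,0],[0,10,50,90,100]).round(1),'z',np.percentile(L[k,2],[5,50,95]).round(1))
E
```

```text
[(np.int64(200), np.int64(1)), (np.int64(204), np.int64(3)), (np.int64(208), np.int64(2)), (np.int64(212), np.int64(4)), (np.int64(216), np.int64(7)), (np.int64(220), np.int64(11)), (np.int64(224), np.int64(46)), (np.int64(228), np.int64(61)), (np.int64(232), np.int64(60)), (np.int64(236), np.int64(44)), (np.int64(240), np.int64(78)), (np.int64(244), np.int64(195)), (np.int64(248), np.int64(432)), (np.int64(252), np.int64(377)), (np.int64(256), np.int64(151)), (np.int64(260), np.int64(81)), (np.int64(264), np.int64(67)), (np.int64(268), np.int64(76)), (np.int64(272), np.int64(29)), (np.int64(276), np.int64(8)), (np.int64(280), np.int64(2)), (np.int64(284), np.int64(0))]
dir [-0.84211362  0.53930015] 147.36399043664562
ex [0.53930015 0.84211362]
top 212 238
  y -120 n 26 x min/med/max [-40.  -37.1 -27.2 -12.4  -9.7] z [217.5 231.4 237.1]
  y -100 n 4 x min/med/max [-8.1 -7.9 -7.5 -6.3 -5.8] z [221.6 225.9 229.3]
  y -80 n 5 x min/med/max [-9.4 -9.2 -8.8 -7.4 -7.4] z [225.4 230.2 232.4]
  y -60 n 14 x min/med/max [-17.1 -16.2 -13.9 -10.   -8.8] z [212.7 226.6 236.6]
  y -40 n 4 x min/m
[... 9637 characters left out ...]
 271.7]
  y 160 n 12 x min/med/max [27.  28.2 30.6 34.5 35.3] z [260.6 265.2 268.9]
  y 180 n 11 x min/med/max [27.8 28.1 30.3 33.4 36.2] z [262.7 264.8 268.1]
  y 200 n 17 x min/med/max [27.6 29.1 30.9 33.9 34.6] z [260.5 265.4 269.7]
  y 220 n 12 x min/med/max [27.8 29.3 30.7 32.3 35.6] z [260.3 263.9 267.6]
  y 240 n 11 x min/med/max [27.6 29.5 31.8 34.1 34.7] z [261.6 265.8 268.5]
  y 260 n 15 x min/med/max [27.9 28.7 30.6 33.2 33.5] z [260.2 264.1 269.4]
  y 280 n 13 x min/med/max [28.2 28.5 31.5 35.7 37.3] z [260.5 263.6 266.7]
  y 300 n 16 x min/med/max [-13.   -5.6  29.6  33.4  34.2] z [261.5 264.4 269.7]
  y 320 n 7 x min/med/max [-12.2  -8.9   1.2  31.5  32.3] z [260.5 263.4 266.9]
```

```bash
python3 - <<'E'
from h import *
for n,(x0,x1,y0,y1) in(('scene',(275,312,205,280)),('top',(303,345,212,258))):
    p=cloud(ld(n))[y0:y1,x0:x1].reshape(-1,3); p=p[~np.isnan(p[:,0])]
    im=ld(n)['img'][y0:y1,x0:x1]
    hsv=cv2.cvtColor(im,cv2.COLOR_BGR2HSV).reshape(-1,3).astype(int); hsv=hsv[~np.isnan(cloud(ld(n))[y0:y1,x0:x1].reshape(-1,3)[:,0])]
    # shank/hook: above z 110
    s=p[p[:,2]>112]; 
    _,sv,V=np.linalg.svd(s-s.mean(0)); d=V[0]*np.sign(V[0][2])
    print(n,'shank n',len(s),s.mean(0).round(1),'dir',d.round(3),'tilt',np.degrees(np.arccos(d[2])),'az',np.degrees(np.arctan2(d[1],d[0])), sv)
    print(' top pts',s[np.argsort(-s[:,2])[:5]].round())
    b=p[(hsv[:,0]>100)&(hsv[:,0]<130)&(hsv[:,1]>120)&(hsv[:,2]>60)]
    print(' blue mean',b.mean(0).round(1),len(b))
    w=p[(hsv[:,0]>5)&(hsv[:,0]<20)&(hsv[:,1]>110)&(p[:,2]<60)]
    r=cv2.minAreaRect(w[:,:2].astype(np.float32)); print(' wood rect',r,np.percentile(w[:,2],[0,10,50,90,100]).round())
    f=p[(hsv[:,1]<60)&(p[:,2]<80)&(p[:,2]>20)]; print(' foot',len(f),f.mean(0).round(1),f.min(0).round(),f.max(0).round())
E
```

```text
scene shank n 172 [ 471.1 -160.9  136.4] dir [0.283 0.533 0.797] tilt 37.153452238385356 az 62.048637835264344 [270.97924184 119.73867753  61.85225898]
 top pts [[ 477. -142.  168.]
 [ 486. -146.  168.]
 [ 483. -144.  167.]
 [ 475. -140.  167.]
 [ 481. -142.  167.]]
 blue mean [ 451.1 -197.4   86.9] 85
 wood rect ((455.2651062011719, -188.81809997558594), (132.95724487304688, 78.36817932128906), 62.421234130859375) [ 6.  9. 12. 47. 59.]
 foot 118 [ 451.7 -184.8   55. ] [ 403. -231.   36.] [575.  69.  76.]
top shank n 113 [ 471.8 -153.2  142.6] dir [0.331 0.608 0.722] tilt 43.82085480285205 az 61.4021479189297 [261.42321144  99.54734133  72.19504867]
 top pts [[ 470. -137.  174.]
 [ 487. -138.  173.]
 [ 475. -139.  172.]
 [ 485. -143.  171.]
 [ 477. -142.  170.]]
 blue mean [ 450.1 -195.8   89.8] 40
 wood rect ((454.917236328125, -185.22747802734375), (132.70045471191406, 78.48240661621094), 62.849910736083984) [-1.  7. 14. 44. 59.]
 foot 119 [ 448.1 -196.2   50.7] [ 415. -228.   20.] [512. -84.  79.]
```

The interface turns only about tool z, but the job needs the hand to lean. I'll move up and out in free space to see how it behaves at the edge of reach. In the same turn I'll refine the gap and tag positions.

Request:
{"fn": "arm_command", "kwargs": {"plan": [[1, 0, 0, -0.05, 0], [1, 0, 0, -0.05, 0], [1, 0, 0, -0.05, 0], [1, 0, 0.05, 0, 0], [1, 0, 0.05, 0, 0], [1, 0, 0.05, 0, 0], [1, 0, 0.05, 0, 0], [1, 0, 0.05, 0, 0], [1, 0, 0.05, 0, 0]]}}

```text
clock: 1.23
eef_pos: [290.9, 728.2, 323.3]
eef_rot: [3.118, -0.001, 2.762]
wrist_force: [0.8, 0.3, -0.8]
finger_gap: 94.0
finger_force: 0.0
```

```bash
python3 - <<'E'
from h import *
s=manip.read_state();print({k:np.round(s[k],3).tolist() for k in('clock','joints','eef_pos','eef_rot')})
d=np.array([-0.84211362,0.53930015]);ex=np.array([d[1],-d[0]]);tag=np.array([684.4,-14])
for n in('top','scene'):
    c=ld(n);Rm=rot(c)
    def prof(x,z,ys):
        w=np.array([[*(tag+ex*x+d*y),z] for y in ys]);q=(w-c['eye'])@Rm
        u=(c['fx']*q[:,0]/q[:,2]+c['cx']).astype(np.float32);v=(c['fy']*q[:,1]/q[:,2]+c['cy']).astype(np.float32)
        return cv2.remap(c['img'],u[:,None],v[:,None],cv2.INTER_LINEAR)[:,0]
    ys=np.arange(180,300,4)
    g=np.mean([prof(x,250,ys)[:,0].astype(float) for x in(5,10,15,20)],0)
    print(n,'gap',list(zip(ys.tolist(),g.round().astype(int).tolist())))
    ys=np.arange(-24,25,3); g=prof(-2,262,ys).astype(int); print(n,'tag',list(zip(ys.tolist(),(g[:,2]-g[:,1]).tolist())))
    if n=='scene':
        ys=np.arange(-100,215,4); g=prof(-3,231,ys).astype(int).sum(1)//3; print('bar',list(zip(ys.tolist(),g.tolist())))
E
```

```text
{'clock': 1.225, 'joints': [1.143, 0.954, 0.239, 0.002, 1.925, -0.047], 'eef_pos': [290.877, 728.175, 323.283], 'eef_rot': [3.118, -0.001, 2.762]}
top gap [(180, 208), (184, 207), (188, 210), (192, 209), (196, 172), (200, 112), (204, 88), (208, 90), (212, 89), (216, 92), (220, 92), (224, 92), (228, 91), (232, 92), (236, 91), (240, 90), (244, 91), (248, 92), (252, 93), (256, 92), (260, 92), (264, 90), (268, 111), (272, 176), (276, 210), (280, 210), (284, 210), (288, 209), (292, 210), (296, 209)]
top tag [(-24, -9), (-21, -9), (-18, -9), (-15, -8), (-12, 7), (-9, 32), (-6, 73), (-3, 104), (0, 116), (3, 119), (6, 90), (9, 45), (12, 3), (15, -10), (18, -12), (21, -10), (24, -9)]
scene gap [(180, 212), (184, 212), (188, 212), (192, 201), (196, 162), (200, 142), (204, 140), (208, 140), (212, 139), (216, 138), (220, 140), (224, 141), (228, 142), (232, 141), (236, 141), (240, 141), (244, 142), (248, 141), (252, 140), (256, 140), (260, 140), (264, 135), (268, 135), (272, 192), (276, 212), (280, 213), (284, 214), (288, 213), (292, 212), (296, 213)]
scene tag [(-24, -1), (-21, -1), (-18, -1), (
[... 355 characters left out ...]
-28, 176), (-24, 176), (-20, 176), (-16, 176), (-12, 177), (-8, 165), (-4, 137), (0, 127), (4, 120), (8, 133), (12, 147), (16, 141), (20, 133), (24, 154), (28, 173), (32, 176), (36, 177), (40, 177), (44, 177), (48, 177), (52, 178), (56, 174), (60, 158), (64, 144), (68, 144), (72, 150), (76, 146), (80, 141), (84, 127), (88, 148), (92, 173), (96, 177), (100, 178), (104, 176), (108, 175), (112, 175), (116, 176), (120, 176), (124, 155), (128, 140), (132, 139), (136, 126), (140, 105), (144, 105), (148, 114), (152, 125), (156, 168), (160, 176), (164, 176), (168, 176), (172, 176), (176, 174), (180, 168), (184, 166), (188, 164), (192, 162), (196, 161), (200, 173), (204, 176), (208, 176), (212, 175)]
```

Request:
{"fn": "arm_command", "kwargs": {"plan": [[1, 0, 0.06, 0, 0], [1, 0, 0.06, 0, 0], [1, 0, 0.06, 0, 0], [1, 0, 0.06, 0, 0]]}}

```text
clock: 1.72
eef_pos: [313.8, 785.9, 273.7]
eef_rot: [2.975, -0.0, 2.762]
wrist_force: [-0.6, 0.8, 0.0]
finger_gap: 94.0
finger_force: 0.0
```

Request:
{"fn": "arm_command", "kwargs": {"plan": [[1, 0, 0, -0.06, 0], [1, 0, 0, -0.06, 0], [1, 0, 0, -0.06, 0], [1, 0, 0, -0.06, 0]]}}

```text
clock: 2.22
eef_pos: [276.3, 692.0, 476.6]
eef_rot: [2.93, -0.0, 2.762]
wrist_force: [0.2, 0.9, 0.6]
finger_gap: 94.4
finger_force: 0.0
```

```bash
python3 - <<'E'
from h import *
s=manip.read_state();print({k:np.round(s[k],3).tolist() for k in('clock','joints','eef_pos','eef_rot')})
E
```

```text
{'clock': 2.225, 'joints': [1.138, 0.755, 0.236, 0.012, 1.94, -0.048], 'eef_pos': [276.336, 691.953, 476.612], 'eef_rot': [2.93, -0.0, 2.762]}
```

Pushing past the reach limit tilts the hand outward, and the tilt persists. That gives me the lean. I want to grasp upright, so I'll now test the inner limit, which should undo the tilt.

```bash
cat >> h.py <<'E'
def st(): 
    s=manip.read_state(); return s,np.array(s['eef_pos']),R.from_euler('xyz',s['eef_rot']).as_matrix()
def show(extra=''):
    s,p,M=st(); z=M[:,2]; y=M[:,1]
    print('t',round(s['clock'],2),'pos',p.round(1),'tilt',np.degrees(np.arccos(-z[2])).round(2),'az',np.degrees(np.arctan2(z[1],z[0])).round(1),'tilt vec deg',np.degrees(z[:2]).round(2),'yaxis az',np.degrees(np.arctan2(y[1],y[0])).round(2),'yz',y[2].round(3),'J',np.round(s['joints'],2),'F',np.round(s['wrist_force'],1),'gap',round(s['finger_gap'],1),extra)
def sh(dw):  # world shift mm -> tool mm
    s,p,M=st(); print('world',np.round(dw,1),'-> tool m',(M.T@np.array(dw,float)/1000).round(4))
E
python3 - <<'E'
from h import *
show(); s,p,M=st()
u=p[:2]/np.linalg.norm(p[:2]); t=u*330
sh([*(t-p[:2]),380-p[2]]); sh([*(-u*100),0]); sh([0,0,100])
E
```

```text
t 2.23 pos [276.3 692.  476.6] tilt 12.1 az 68.2 tilt vec deg [ 4.45 11.15] yaxis az 68.24 yz 0.21 J [ 1.14  0.75  0.24  0.01  1.94 -0.05] F [0.2 0.9 0.6] gap 94.4 
world [-153.9 -385.5  -96.6] -> tool m [ 1.000e-04 -4.261e-01  7.500e-03]
world [-37.1 -92.9   0. ] -> tool m [ 0.     -0.0978 -0.021 ]
world [  0   0 100] -> tool m [ 0.      0.021  -0.0978]
```

Request:
{"fn": "arm_command", "kwargs": {"plan": [[1, 0, -0.06, 0.001, 0], [1, 0, -0.06, 0.001, 0], [1, 0, -0.06, 0.001, 0], [1, 0, -0.06, 0.001, 0], [1, 0, -0.06, 0.001, 0], [1, 0, -0.06, 0.001, 0], [1, 0, -0.06, 0.001, 0], [1, 0, 0, 0, 0]]}}

```text
clock: 3.22
eef_pos: [150.1, 374.5, 402.4]
eef_rot: [2.929, 0.0, 2.762]
wrist_force: [-0.5, 1.2, -0.1]
finger_gap: 94.1
finger_force: 0.0
```

```bash
python3 -c "
from h import *
show()"
```

```text
t 3.23 pos [150.1 374.5 402.4] tilt 12.2 az 68.2 tilt vec deg [ 4.5  11.24] yaxis az 68.24 yz 0.211 J [ 1.08 -0.25  1.65  0.02  1.53 -0.11] F [-0.5  1.2 -0.1] gap 94.1
```

Request:
{"fn": "arm_command", "kwargs": {"plan": [[1, 0, -0.04, 0, 0], [1, 0, -0.04, 0, 0], [1, 0, -0.04, 0, 0]]}}

```text
clock: 3.6
eef_pos: [107.6, 267.6, 377.0]
eef_rot: [2.931, -0.0, 2.762]
wrist_force: [0.8, -1.2, 0.4]
finger_gap: 93.9
finger_force: 0.0
```

```bash
python3 -c "
from h import *
show()"
```

```text
t 3.6 pos [107.6 267.6 377. ] tilt 12.08 az 68.3 tilt vec deg [ 4.44 11.14] yaxis az 68.25 yz 0.209 J [ 1.03 -0.54  1.89  0.03  1.58 -0.16] F [ 0.8 -1.2  0.4] gap 93.9
```

Request:
{"fn": "arm_command", "kwargs": {"plan": [[1, 0, -0.04, -0.01, 0], [1, 0, -0.04, -0.01, 0], [1, 0, -0.03, -0.01, 0], [1, 0, 0, 0, 0]]}}

```text
clock: 4.1
eef_pos: [70.9, 174.5, 387.7]
eef_rot: [2.939, 0.0, 2.761]
wrist_force: [0.7, 0.3, -0.8]
finger_gap: 94.0
finger_force: 0.0
```

```bash
python3 -c "
from h import *
show()"
```

```text
t 4.1 pos [ 70.9 174.5 387.7] tilt 11.6 az 68.2 tilt vec deg [ 4.29 10.69] yaxis az 68.18 yz 0.201 J [ 0.91 -0.79  1.97  0.06  1.77 -0.27] F [ 0.7  0.3 -0.8] gap 94.0
```

Request:
{"fn": "arm_command", "kwargs": {"plan": [[1, 0, -0.03, -0.02, 0], [1, 0, -0.03, -0.02, 0], [1, 0, 0, 0, 0]]}}

```text
clock: 4.47
eef_pos: [62.3, 152.0, 431.8]
eef_rot: [2.969, 0.0, 2.762]
wrist_force: [-0.3, 0.5, -0.2]
finger_gap: 93.7
finger_force: 0.0
```

```bash
python3 -c "
from h import *
show()"
```

```text
t 4.47 pos [ 62.3 152.  431.8] tilt 9.89 az 68.1 tilt vec deg [3.67 9.13] yaxis az 68.23 yz 0.172 J [ 0.86 -0.79  1.86  0.06  1.9  -0.3 ] F [-0.3  0.5 -0.2] gap 93.7
```

Request:
{"fn": "arm_command", "kwargs": {"plan": [[1, 0, -0.06, -0.01, 0], [1, 0, -0.06, -0.01, 0], [1, 0, -0.06, -0.01, 0]]}}

```text
clock: 4.85
eef_pos: [47.2, 91.2, 500.2]
eef_rot: [3.063, -0.007, 2.766]
wrist_force: [0.3, -1.1, 0.1]
finger_gap: 93.7
finger_force: 0.0
```

```bash
python3 -c "
from h import *
show()"
```

```text
t 4.85 pos [ 47.2  91.2 500.2] tilt 4.54 az 73.5 tilt vec deg [1.28 4.35] yaxis az 68.42 yz 0.079 J [ 0.58 -0.79  1.68  0.06  2.19 -0.58] F [ 0.3 -1.1  0.1] gap 93.7
```

Request:
{"fn": "arm_command", "kwargs": {"plan": [[1, 0, -0.06, -0.01, 0], [1, 0, -0.06, -0.01, 0]]}}

```text
clock: 5.1
eef_pos: [58.2, 63.4, 515.7]
eef_rot: [3.081, -0.007, 2.763]
wrist_force: [0.6, 0.8, -0.2]
finger_gap: 94.4
finger_force: 0.0
```

```bash
python3 -c "
from h import *
show(); s,p,M=st()
sh([420-p[0],-250-p[1],260-p[2]])"
```

```text
t 5.1 pos [ 58.2  63.4 515.7] tilt 3.49 az 75.2 tilt vec deg [0.89 3.37] yaxis az 68.3 yz 0.06 J [ 0.19 -0.79  1.64  0.07  2.27 -0.96] F [ 0.6  0.8 -0.2] gap 94.4 
world [ 361.8 -313.4 -255.7] -> tool m [-0.4538 -0.1726  0.2424]
```

Request:
{"fn": "arm_command", "kwargs": {"plan": [[1, -0.05, -0.02, 0, 0], [1, -0.05, -0.02, 0, 0], [1, -0.05, -0.02, 0, 0], [1, -0.05, -0.02, 0, 0], [1, -0.05, -0.02, 0, 0], [1, -0.05, -0.02, 0, 0], [1, 0, 0, 0.02, 0.185], [1, 0, 0, 0.02, 0.185], [1, 0, 0, 0.02, 0.185], [1, 0, 0, 0.02, 0.185], [1, 0, 0, 0.02, 0.185], [1, 0, 0, 0.02, 0.185], [1, 0, 0, 0.02, 0.185], [1, 0, 0, 0.02, 0.185], [1, 0, 0, 0.02, 0.185], [1, 0, 0, 0, 0]]}}

```text
clock: 7.1
eef_pos: [254.5, -99.8, 327.6]
eef_rot: [-3.127, -0.057, 1.098]
wrist_force: [0.4, 0.4, 0.2]
finger_gap: 93.6
finger_force: 0.0
```

```bash
cat >> h.py <<'E'
G0=np.array([452.8,-192.3,84.7])
E
python3 -c "
from h import *
show(); s,p,M=st()
a=G0+19*M[:,2]; sh(a+[0,0,120]-p); sh([0,0,-100])"
```

```text
t 7.1 pos [254.5 -99.8 327.6] tilt 3.37 az 77.8 tilt vec deg [0.71 3.29] yaxis az -27.02 yz -0.015 J [-0.56 -0.43  1.93  0.06  1.66 -0.09] F [0.4 0.4 0.2] gap 93.6 
world [ 198.6  -91.4 -141.9] -> tool m [0.0009 0.2206 0.1389]
world [   0    0 -100] -> tool m [-0.0057  0.0015  0.0998]
```

Request:
{"fn": "arm_command", "kwargs": {"plan": [[1, 0, 0.044, 0.028, 0], [1, 0, 0.044, 0.028, 0], [1, 0, 0.044, 0.028, 0], [1, 0, 0.044, 0.028, 0], [1, 0, 0.044, 0.028, 0], [1, 0, 0, 0, 0.01], [1, 0, 0, 0, 0]]}}

```text
clock: 7.98
eef_pos: [452.4, -192.4, 187.1]
eef_rot: [-3.129, -0.057, 1.09]
wrist_force: [-0.2, 0.3, -0.7]
finger_gap: 94.1
finger_force: 0.0
```

```bash
python3 - <<'E'
from h import *
show(); s,p,M=st()
a=G0+19*M[:,2]; sh(a-p)
c=cam('scene'); cv2.imwrite('pics/s2.png',cv2.resize(c['img'][180:290,240:350],None,fx=5,fy=5,interpolation=cv2.INTER_CUBIC))
E
```

```text
t 7.97 pos [ 452.4 -192.4  187.1] tilt 3.32 az 75.2 tilt vec deg [0.85 3.21] yaxis az -27.51 yz -0.013 J [-0.51  0.19  1.7   0.06  1.26 -0.05] F [-0.2  0.3 -0.7] gap 94.1 
world [   0.7    1.1 -121.3] -> tool m [-0.0055  0.0016  0.1212]
```

View pics/s2.png

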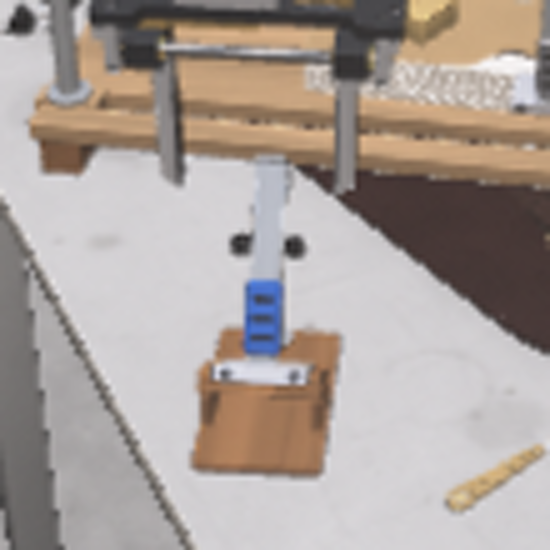

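The crop shows the blue sleeve (crop 263,318) centred between the open fingers, with both sides clear. I'll descend and grip.

Request:
{"fn": "arm_command", "kwargs": {"plan": [[1, -0.0014, 0.0004, 0.0303, 0], [1, -0.0014, 0.0004, 0.0303, 0], [1, -0.0014, 0.0004, 0.0303, 0], [1, -0.0014, 0.0004, 0.0303, 0], [1, 0, 0, 0, 0], [-1, 0, 0, 0, 0], [-1, 0, 0, 0, 0], [-1, 0, 0, 0, 0], [-1, 0, 0, 0, 0], [-1, 0, 0, 0, 0], [-1, 0, 0, 0, 0]], "newtons": 35}}

```text
clock: 9.4
eef_pos: [452.9, -191.4, 65.4]
eef_rot: [-3.128, -0.057, 1.087]
wrist_force: [0.8, 0.5, 0.2]
finger_gap: 37.8
finger_force: 0.0
```

```bash
python3 -c "
from h import *
show(); s,p,M=st(); print(s['finger_force'])
sh([0,0,100]); sh([0.462*-20,.887*-20,20])"
```

```text
t 9.4 pos [ 452.9 -191.4   65.4] tilt 3.33 az 75.5 tilt vec deg [0.83 3.22] yaxis az -27.67 yz -0.013 J [-0.51  0.35  1.82  0.07  0.99 -0.06] F [0.8 0.5 0.2] gap 37.8 
0.0
world [  0   0 100] -> tool m [ 0.0057 -0.0013 -0.0998]
world [ -9.2 -17.7  20. ] -> tool m [-0.0188 -0.0002 -0.0211]
```

Request:
{"fn": "arm_command", "kwargs": {"plan": [[-1, 0, 0, 0, 0], [-1, 0, 0, 0, 0], [-1, 0, 0, 0, 0], [-1, 0, 0, 0, 0], [-1, 0.0005, 0, -0.01, 0], [-1, 0.001, 0, -0.02, 0], [-1, 0.002, 0, -0.04, 0], [-1, 0.003, 0, -0.05, 0], [-1, 0.003, 0, -0.05, 0], [-1, 0, 0, 0, 0]]}}

```text
clock: 10.65
eef_pos: [455.9, -193.1, 239.7]
eef_rot: [-3.135, -0.056, 1.087]
wrist_force: [0.3, -0.6, -2.1]
finger_gap: 23.7
finger_force: 35.0
```

```bash
python3 -c "
from h import *
show(); s,p,M=st(); print(s['finger_force'])
sh([150-p[0],100-p[1],440-p[2]]);sh([350-p[0],200-p[1],440-p[2]])
"
```

```text
t 10.65 pos [ 455.9 -193.1  239.7] tilt 3.25 az 68.6 tilt vec deg [1.19 3.02] yaxis az -27.68 yz -0.006 J [-0.51  0.15  1.62  0.06  1.37 -0.03] F [ 0.3 -0.6 -2.1] gap 23.7 
34.98611390590668
world [-305.9  293.1  200.3] -> tool m [ 0.1285 -0.4083 -0.1908]
world [-105.9  393.1  200.3] -> tool m [ 0.3097 -0.2776 -0.1814]
```

Request:
{"fn": "arm_command", "kwargs": {"plan": [[-1, 0, 0, -0.06, 0], [-1, 0, 0, -0.06, 0], [-1, 0, 0, -0.06, 0.086], [-1, 0.048, -0.035, 0, 0], [-1, 0.048, -0.035, 0, 0], [-1, 0.048, -0.035, 0, 0], [-1, 0.048, -0.035, 0, 0], [-1, 0.048, -0.035, 0, 0], [-1, 0.048, -0.035, 0, 0], [-1, 0.048, -0.035, 0, 0], [-1, 0.048, -0.035, 0, 0], [-1, 0.048, -0.035, 0, 0], [-1, 0.048, -0.035, 0, 0], [-1, 0.048, -0.035, 0, 0], [-1, 0, 0, 0, 0]]}}

```text
clock: 12.52
eef_pos: [411.6, 451.8, 447.9]
eef_rot: [-3.122, -0.05, 1.004]
wrist_force: [0.3, 0.6, -2.9]
finger_gap: 23.6
finger_force: 35.0
```

```bash
cat >> h.py <<'E'
Mg=R.from_euler('xyz',[-3.130,-.057,1.087]).as_matrix()
FY=np.array([-0.84211362,0.53930015,0]);FX=np.array([0.53930015,0.84211362,0]);FZ=np.array([0,0,1.])
F=np.c_[FX,FY,FZ]
yg=Mg[:,1].copy(); yg[2]=0; yg/=-np.linalg.norm(yg)   # hanger +y = left of x (az +90)
xg=np.cross(yg,FZ); 
H0=np.c_[xg,yg,FZ]@R.from_euler('y',36,degrees=True).as_matrix()
def hang():
    s,p,M=st(); Hh=M@Mg.T@H0; A=F.T@Hh
    grip=p-19*M[:,2]; hook=grip+Hh@np.array([12,0,92])
    ro=R.from_matrix(A).as_rotvec(degrees=True)
    print('hanger rotvec in frame deg',ro.round(2),'| tool lean in frame',np.degrees(F.T@M[:,2]).round(1)[:2]); return Hh,grip,hook
E
python3 -c "
from h import *
show(); hang(); s,p,M=st()
u=FX; sh(60*u); sh([0,0,60])
"
```

```text
t 12.53 pos [411.6 451.8 447.9] tilt 3.09 az 78.8 tilt vec deg [0.6  3.03] yaxis az -32.39 yz -0.02 J [0.76 0.39 0.86 0.03 1.85 1.33] F [ 0.3  0.6 -2.9] gap 23.6 
hanger rotvec in frame deg [ 0.36 36.38  0.38] | tool lean in frame [2.9 1.1]
world [32.4 50.5  0. ] -> tool m [0.0599 0.0003 0.003 ]
world [ 0  0 60] -> tool m [ 0.003  -0.0012 -0.0599]
```

Request:
{"fn": "arm_command", "kwargs": {"plan": [[-1, 0.022, -0.05, 0, 0], [-1, 0.022, -0.05, 0, 0], [-1, 0.06, 0, 0, 0], [-1, 0.06, 0, 0, 0], [-1, 0.06, 0, 0, 0], [-1, 0.06, 0, 0, 0], [-1, 0.06, 0, 0, 0], [-1, 0.06, 0, 0, 0]]}}

```text
clock: 13.52
eef_pos: [436.5, 672.5, 379.2]
eef_rot: [-3.124, -0.188, 0.998]
wrist_force: [-0.5, 0.0, -1.7]
finger_gap: 23.6
finger_force: 35.0
```

```bash
python3 -c "
from h import *
show(); hang(); sh(FX*60)
"
```

```text
t 13.53 pos [436.5 672.5 379.2] tilt 10.8 az 62.7 tilt vec deg [4.93 9.54] yaxis az -32.65 yz -0.018 J [0.94 0.89 0.24 0.03 1.83 1.52] F [-0.5  0.  -1.7] gap 23.6 
hanger rotvec in frame deg [ 3.700e-01  2.851e+01 -1.000e-02] | tool lean in frame [10.7  1. ]
world [32.4 50.5  0. ] -> tool m [ 0.0589 -0.      0.0112]
```

Request:
{"fn": "arm_command", "kwargs": {"plan": [[-1, 0.06, 0, 0, 0], [-1, 0.06, 0, 0, 0], [-1, 0.06, 0, 0, 0], [-1, 0.06, 0, 0, 0], [-1, 0.06, 0, 0, 0], [-1, 0.06, 0, 0, 0]]}}

```text
clock: 14.28
eef_pos: [479.4, 741.3, 342.3]
eef_rot: [-3.123, -0.395, 0.994]
wrist_force: [-0.1, -0.1, -0.7]
finger_gap: 23.6
finger_force: 35.0
```

```bash
python3 -c "
from h import *
show(); hang(); sh(FX*60)
"
```

```text
t 14.28 pos [479.4 741.3 342.3] tilt 22.64 az 59.7 tilt vec deg [11.12 19.04] yaxis az -32.66 yz -0.017 J [0.94 0.96 0.24 0.04 1.55 1.52] F [-0.1 -0.1 -0.7] gap 23.6 
hanger rotvec in frame deg [ 0.4  16.65 -0.19] | tool lean in frame [22.   0.9]
world [32.4 50.5  0. ] -> tool m [ 0.0554 -0.      0.0231]
```

Request:
{"fn": "arm_command", "kwargs": {"plan": [[-1, 0.06, 0, 0, 0], [-1, 0.06, 0, 0, 0], [-1, 0.06, 0, 0, 0], [-1, 0.06, 0, 0, 0], [-1, 0.06, 0, 0, 0], [-1, 0.06, 0, 0, 0]]}}

```text
clock: 15.02
eef_pos: [503.5, 780.6, 381.1]
eef_rot: [-3.12, -0.611, 0.99]
wrist_force: [-0.6, -0.0, -1.6]
finger_gap: 24.2
finger_force: 35.0
```

```bash
python3 -c "
from h import *
show(); hang(); sh(FX*60)
"
```

```text
t 15.03 pos [503.5 780.6 381.1] tilt 35.0 az 58.8 tilt vec deg [17.02 28.11] yaxis az -32.61 yz -0.017 J [0.94 0.94 0.24 0.05 1.35 1.52] F [-0.6 -0.  -1.6] gap 24.2 
hanger rotvec in frame deg [ 0.44  4.28 -0.3 ] | tool lean in frame [32.9  0.8]
world [32.4 50.5  0. ] -> tool m [0.0492 0.     0.0344]
```

Request:
{"fn": "arm_command", "kwargs": {"plan": [[-1, 0.06, 0, 0, 0], [-1, 0.06, 0, 0, 0], [-1, 0, 0, 0, 0]]}}

```text
clock: 15.4
eef_pos: [507.9, 786.8, 407.3]
eef_rot: [-3.119, -0.68, 0.988]
wrist_force: [0.2, 0.0, -1.7]
finger_gap: 23.4
finger_force: 35.0
```

```bash
cat >> h.py <<'E'
tag=np.array([684.4,-14,0])+FX*-2; tag[2]=225   # bar axis under the tag (axis at L x=-2)
def bar(y,up=0,x=0): return tag+FY*y+FZ*up+FX*x
GAP=bar(234.5)
E
python3 -c "
from h import *
show(); Hh,g,k=hang(); print('gap',GAP,'hook',k)
sh(bar(234.5,125,-150)-k); sh(bar(234.5,25,-75)-k)
"
```

```text
t 15.4 pos [507.9 786.8 407.3] tilt 38.99 az 58.6 tilt vec deg [18.78 30.77] yaxis az -32.61 yz -0.017 J [0.94 0.93 0.24 0.05 1.3  1.52] F [ 0.2  0.  -1.7] gap 23.4 
hanger rotvec in frame deg [ 0.45  0.29 -0.36] | tool lean in frame [36.   0.8]
gap [485.84575581 110.78165793 225.        ] hook [509.07467567 786.66602062 513.97920521]
world [-104.1 -802.2 -164. ] -> tool m [-0.6683  0.3474 -0.3375]
world [ -63.7 -739.  -264. ] -> tool m [-0.6729  0.3492 -0.2126]
```

```bash
python3 -c "
from h import *
Hh,g,k=hang(); sh((bar(234.5,200,-100)-k)); sh((bar(234.5,200,-100)-k)/14)
"
```

```text
hanger rotvec in frame deg [ 0.45  0.29 -0.36] | tool lean in frame [36.   0.8]
world [ -77.2 -760.1  -89. ] -> tool m [-0.5823  0.3461 -0.3644]
world [ -5.5 -54.3  -6.4] -> tool m [-0.0416  0.0247 -0.026 ]
```

Request:
{"fn": "arm_command", "kwargs": {"plan": [[-1, -0.0416, 0.0247, -0.026, 0], [-1, -0.0416, 0.0247, -0.026, 0], [-1, -0.0416, 0.0247, -0.026, 0], [-1, -0.0416, 0.0247, -0.026, 0], [-1, -0.0416, 0.0247, -0.026, 0], [-1, -0.0416, 0.0247, -0.026, 0], [-1, -0.0416, 0.0247, -0.026, 0], [-1, -0.0416, 0.0247, -0.026, 0], [-1, -0.0416, 0.0247, -0.026, 0], [-1, -0.0416, 0.0247, -0.026, 0], [-1, -0.0416, 0.0247, -0.026, 0], [-1, -0.0416, 0.0247, -0.026, 0], [-1, -0.0416, 0.0247, -0.026, 0], [-1, -0.0416, 0.0247, -0.026, 0], [-1, 0, 0, 0, 0]]}}

```text
clock: 17.27
eef_pos: [439.7, 66.3, 325.5]
eef_rot: [-3.119, -0.677, 0.984]
wrist_force: [0.3, -0.6, -0.9]
finger_gap: 23.5
finger_force: 35.0
```

```bash
python3 -c "
from h import *
show(); Hh,g,k=hang(); print(F.T@(k-GAP)); sh((bar(234.5,200,-100)-k)); sh((bar(234.5,45,-60)-k))
"
```

```text
t 17.27 pos [439.7  66.3 325.5] tilt 38.8 az 58.4 tilt vec deg [18.81 30.58] yaxis az -32.82 yz -0.017 J [-0.32 -0.19  1.9   0.68  1.32  0.12] F [ 0.3 -0.6 -0.9] gap 23.5 
hanger rotvec in frame deg [ 0.45  0.48 -0.57] | tool lean in frame [35.9  0.7]
[-61.53678672  13.82552917 207.17364638]
world [ -9.1 -39.8  -7.2] -> tool m [-0.0343  0.0141 -0.0187]
world [  12.5   -6.2 -162.2] -> tool m [-0.1002  0.0166  0.1272]
```

Request:
{"fn": "arm_command", "kwargs": {"plan": [[-1, -0.025, 0.0042, 0.0318, 0], [-1, -0.025, 0.0042, 0.0318, 0], [-1, -0.025, 0.0042, 0.0318, 0], [-1, -0.025, 0.0042, 0.0318, 0], [-1, 0, 0, 0, 0]]}}

```text
clock: 17.9
eef_pos: [451.4, 64.6, 162.2]
eef_rot: [-3.114, -0.676, 0.988]
wrist_force: [-0.3, 0.7, 0.2]
finger_gap: 23.7
finger_force: 35.0
```

```bash
python3 - <<'E'
from h import *
show(); Hh,g,k=hang(); print(F.T@(k-GAP))
c=cam('scene'); cv2.imwrite('pics/s3.png',cv2.resize(c['img'][120:240,230:380],None,fx=5,fy=5,interpolation=cv2.INTER_CUBIC))
def px(w):
    q=rot(c).T@(w-c['eye']); return (c['fx']*q[0]/q[2]+c['cx'],c['fy']*q[1]/q[2]+c['cy'])
for n,w in(('hooktop',k+[0,0,12]),('hook',k),('grip',g),('foot',k-[0,0,134]),('gap',GAP),('tag',bar(0,25))): print(n,np.round(px(w),1),'crop',((np.array(px(w))-[230,120])*5).round())
p=cloud(c); 
L=(p-GAP)@F; r=np.zeros(L.shape[:2],bool); r[120:240,230:380]=1
m=r&(abs(L[...,1])<30)&(L[...,0]<-40)&(L[...,0]>-120)&(L[...,2]>-60)&(L[...,2]<75)
q=L[m]; print(len(q), np.percentile(q,[2,50,98],axis=0).round(1))
for z in range(-60,70,10):
    t=q[abs(q[:,2]-z)<5]; 
    if len(t): print(z,len(t),np.percentile(t[:,:2],[5,50,95],axis=0).round(1).tolist())
E
```

```text
t 17.9 pos [451.4  64.6 162.2] tilt 38.76 az 59.1 tilt vec deg [18.42 30.78] yaxis az -32.43 yz -0.021 J [-0.32  0.03  2.1   0.8   1.01 -0.19] F [-0.3  0.7  0.2] gap 23.7 
hanger rotvec in frame deg [ 0.69  0.53 -0.17] | tool lean in frame [35.9  1.1]
[-56.53129574   2.56373571  43.85175029]
hooktop [264.7 154.7] crop [173. 173.]
hook [264.9 157.8] crop [175. 189.]
grip [265.5 182.6] crop [177. 313.]
foot [267.6 190.9] crop [188. 355.]
gap [270.8 162. ] crop [204. 210.]
tag [334.5 160.7] crop [523. 204.]
101 [[-106.7  -24.   -59.2]
 [ -75.3   -4.9  -35.7]
 [ -44.8   21.8   54.4]]
-60 18 [[-75.8, -20.8], [-73.2, -0.9], [-69.5, 19.8]]
-50 19 [[-79.9, -22.6], [-76.7, -3.5], [-64.0, 17.3]]
-40 14 [[-90.1, -23.9], [-86.8, 13.5], [-78.3, 22.2]]
-30 10 [[-96.5, -23.5], [-92.4, -3.6], [-74.9, 20.1]]
-20 3 [[-86.9, -19.6], [-86.6, 12.9], [-85.5, 13.0]]
-10 2 [[-101.8, 12.5], [-99.9, 13.4], [-97.9, 14.3]]
0 1 [[-114.6, 13.6], [-114.6, 13.6], [-114.6, 13.6]]
30 4 [[-65.4, -7.6], [-45.5, -7.3], [-42.6, -5.0]]
40 6 [[-71.0, -9.4], [-48.8, -8.5], [-45.7, -5.2]]
50 24 [[-106.4, -22.5], [-59.7, -6.9], [-45.7, 4.9]]
```

View pics/s3.png

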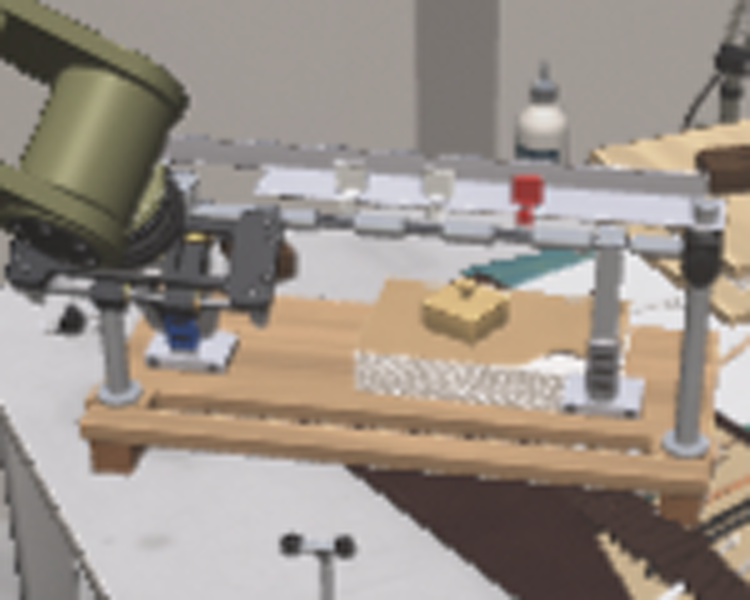

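The crop shows the hanger held plumb in front of the near-end gap, with the foot at (190,352) against a predicted (188,355). I'll move over the bar and lower.

```bash
python3 -c "
from h import *
Hh,g,k=hang(); sh((bar(234.5,32,0)-k)/4); sh([0,0,-10])
"
```

```text
hanger rotvec in frame deg [ 0.53  0.47 -0.18] | tool lean in frame [35.9  1. ]
world [ 8.  11.6 -3.4] -> tool m [0.0088 0.0006 0.0115]
world [  0   0 -10] -> tool m [-0.0063  0.0002  0.0078]
```

Request:
{"fn": "arm_command", "kwargs": {"plan": [[-1, 0.0088, 0.0006, 0.0115, 0], [-1, 0.0088, 0.0006, 0.0115, 0], [-1, 0.0088, 0.0006, 0.0115, 0], [-1, 0.0088, 0.0006, 0.0115, 0], [-1, 0, 0, 0, 0], [-1, 0, 0, 0, 0]]}}

```text
clock: 18.7
eef_pos: [484.3, 109.8, 149.9]
eef_rot: [-3.119, -0.677, 0.99]
wrist_force: [0.1, -0.6, -1.3]
finger_gap: 23.9
finger_force: 35.0
```

```bash
python3 - <<'E'
from h import *
show(); Hh,g,k=hang(); print(F.T@(k-GAP))
c=cam('top'); p=cloud(c); L=(p-GAP)@F
m=(abs(L[...,1])<34)&(abs(L[...,0])<28)&(L[...,2]>28)&(L[...,2]<60); q=L[m]; print(len(q)); print(q[np.argsort(q[:,0])].round(1).tolist())
E
```

```text
t 18.7 pos [484.3 109.8 149.9] tilt 38.82 az 58.8 tilt vec deg [18.63 30.71] yaxis az -32.48 yz -0.017 J [-0.18  0.11  2.05  0.84  0.9  -0.12] F [ 0.1 -0.6 -1.3] gap 23.9 
hanger rotvec in frame deg [ 0.46  0.46 -0.23] | tool lean in frame [35.9  0.9]
[-0.80954213 -0.28129204 31.58370771]
45
[[-16.7, 0.4, 39.0], [-15.9, -9.7, 42.9], [-15.8, -7.8, 31.2], [-15.4, -1.6, 45.7], [-14.9, 3.4, 40.6], [-14.9, -4.7, 35.9], [-14.7, 5.5, 28.4], [-13.4, 6.4, 42.9], [-12.5, -6.8, 38.5], [-12.2, -3.8, 45.2], [-12.1, -8.8, 48.4], [-11.3, 1.3, 38.7], [-10.6, 4.3, 44.3], [-9.8, -10.9, 51.2], [-8.9, -0.9, 41.3], [-7.3, 2.1, 43.6], [-6.7, -6.1, 36.8], [-6.6, -3.0, 44.3], [-6.6, 7.2, 37.6], [-5.4, 5.1, 44.5], [-4.7, -8.2, 40.6], [-4.4, -0.0, 44.2], [-3.5, -10.2, 47.4], [-3.1, -5.2, 43.0], [-2.2, 8.0, 41.0], [-1.7, 2.9, 42.4], [-1.5, -2.2, 45.0], [0.7, -7.4, 40.3], [1.4, 5.9, 39.2], [1.9, -4.3, 44.2], [2.8, 0.7, 37.7], [3.0, -9.5, 43.6], [3.5, 3.7, 42.8], [4.2, -6.4, 47.0], [4.8, -1.4, 41.7], [5.5, -3.4, 50.0], [5.7, 6.7, 42.8], [6.0, 1.6, 44.9], [6.9, -0.4, 52.9], [8.1, 4.6, 45.5], [9.4, -8.7, 39.7], [11.3, 2.4, 45.3], [12.2, -10.9, 40.8], [12.4, -5.8, 37.0], [13.6, 7.5, 33.9]]
```

Request:
{"fn": "arm_command", "kwargs": {"plan": [[-1, -0.0045, 0.0002, 0.007, 0], [-1, -0.005, 0.0002, 0.0062, 0], [-1, 0, 0, 0, 0]]}}

```text
clock: 19.12
eef_pos: [484.6, 110.4, 132.8]
eef_rot: [-3.118, -0.677, 0.989]
wrist_force: [-0.6, -0.4, -1.1]
finger_gap: 23.7
finger_force: 35.0
```

```bash
python3 - <<'E'
from h import *
show(); Hh,g,k=hang(); print(F.T@(k-GAP))
E
```

```text
t 19.12 pos [484.6 110.4 132.8] tilt 38.8 az 58.8 tilt vec deg [18.59 30.71] yaxis az -32.5 yz -0.019 J [-0.18  0.14  2.06  0.87  0.87 -0.16] F [-0.6 -0.4 -1.1] gap 23.7 
hanger rotvec in frame deg [ 0.52  0.48 -0.25] | tool lean in frame [35.9  0.9]
[-0.07336145 -0.35384647 14.54873741]
```

Request:
{"fn": "arm_command", "kwargs": {"plan": [[-1, -0.0032, 0.0001, 0.0039, 0], [-1, -0.0032, 0.0001, 0.0039, 0], [-1, 0, 0, 0, 0]]}}

```text
clock: 19.5
eef_pos: [484.8, 110.4, 123.2]
eef_rot: [-3.119, -0.677, 0.989]
wrist_force: [1.0, 0.2, -1.6]
finger_gap: 23.6
finger_force: 35.0
```

```bash
python3 - <<'E'
from h import *
show(); Hh,g,k=hang(); print(F.T@(k-GAP), F.T@st()[0]['wrist_force'])
E
```

```text
t 19.5 pos [484.8 110.4 123.2] tilt 38.82 az 58.8 tilt vec deg [18.62 30.71] yaxis az -32.49 yz -0.018 J [-0.18  0.16  2.07  0.88  0.86 -0.19] F [ 1.   0.2 -1.6] gap 23.6 
hanger rotvec in frame deg [ 0.48  0.46 -0.24] | tool lean in frame [35.9  0.9]
[-0.02853833 -0.41508029  4.91279641] [ 0.713642   -0.70409285 -1.58727638]
```

Request:
{"fn": "arm_command", "kwargs": {"plan": [[-1, -0.0013, 0, 0.0016, 0], [-1, -0.0013, 0, 0.0016, 0], [-1, 0, 0, 0, 0]]}}

```text
clock: 19.88
eef_pos: [485.5, 110.6, 120.4]
eef_rot: [-3.121, -0.679, 0.991]
wrist_force: [-1.3, 0.2, 6.2]
finger_gap: 23.5
finger_force: 35.0
```

```bash
cat > q.py <<'E'
from h import *
show(); Hh,g,k=hang(); print('hook rel gap',(F.T@(k-GAP)).round(2),'rel tag y',(FY@(k-tag)).round(2),'F frame',(F.T@st()[0]['wrist_force']).round(1),'M',np.round(F.T@st()[0]['moment'],2))
E
python3 q.py
```

```text
t 19.88 pos [485.5 110.6 120.4] tilt 38.92 az 58.6 tilt vec deg [18.74 30.74] yaxis az -32.49 yz -0.016 J [-0.18  0.17  2.07  0.89  0.85 -0.2 ] F [-1.3  0.2  6.2] gap 23.5 
hanger rotvec in frame deg [ 0.37  0.36 -0.24] | tool lean in frame [36.   0.8]
hook rel gap [ 0.29 -0.77  2.13] rel tag y 233.73 F frame [-0.5  1.2  6.2] M [ 0.13 -0.44  0.23]
```

Request:
{"fn": "arm_command", "kwargs": {"plan": [[-1, -0.0009, 0, 0.0012, 0], [-1, 0, 0, 0, 0]]}}

```text
clock: 20.12
eef_pos: [486.2, 110.8, 120.2]
eef_rot: [-3.123, -0.681, 0.992]
wrist_force: [-4.2, 1.4, 17.8]
finger_gap: 24.0
finger_force: 35.0
```

```bash
python3 q.py
```

```text
t 20.12 pos [486.2 110.8 120.2] tilt 39.03 az 58.5 tilt vec deg [18.83 30.78] yaxis az -32.48 yz -0.014 J [-0.18  0.17  2.07  0.9   0.85 -0.2 ] F [-4.2  1.4 17.8] gap 24.0 
hanger rotvec in frame deg [ 0.28  0.25 -0.23] | tool lean in frame [36.1  0.7]
hook rel gap [ 0.67 -1.06  1.89] rel tag y 233.44 F frame [-1.1  4.3 17.8] M [ 0.18 -1.75  0.56]
```

Contact is felt at reading z≈2, so that is the full bar. I'll lift about 3.5 mm and slide under the strip in stages.

Request:
{"fn": "arm_command", "kwargs": {"plan": [[-1, 0.0031, 0, -0.0038, 0], [-1, 0, 0, 0, 0]]}}

```text
clock: 20.38
eef_pos: [485.0, 110.4, 123.0]
eef_rot: [-3.12, -0.677, 0.99]
wrist_force: [0.3, -0.6, -1.6]
finger_gap: 23.6
finger_force: 35.0
```

```bash
python3 q.py; python3 -c "
from h import *
sh(-FY*100); sh(FX*10); sh(FZ*10)"
```

```text
t 20.38 pos [485.  110.4 123. ] tilt 38.83 az 58.7 tilt vec deg [18.66 30.7 ] yaxis az -32.49 yz -0.017 J [-0.18  0.16  2.07  0.89  0.86 -0.19] F [ 0.3 -0.6 -1.6] gap 23.6 
hanger rotvec in frame deg [ 0.42  0.45 -0.24] | tool lean in frame [35.9  0.8]
hook rel gap [ 0.06 -0.48  4.74] rel tag y 234.02 F frame [-0.4 -0.6 -1.6] M [0.01 0.51 0.03]
world [ 84.2 -53.9  -0. ] -> tool m [ 0.0008  0.1    -0.0015]
world [5.4 8.4 0. ] -> tool m [0.0078 0.     0.0063]
world [ 0.  0. 10.] -> tool m [ 0.0063 -0.0002 -0.0078]
```

Request:
{"fn": "arm_command", "kwargs": {"plan": [[-1, 0.0004, 0.015, -0.0005, 0], [-1, 0.0002, 0.02, -0.0003, 0], [-1, 0.0002, 0.02, -0.0003, 0], [-1, 0.0001, 0.015, -0.0002, 0], [-1, 0, 0, 0, 0]]}}

```text
clock: 21.0
eef_pos: [544.6, 72.2, 122.9]
eef_rot: [-3.119, -0.677, 0.989]
wrist_force: [-0.2, -0.1, -1.8]
finger_gap: 23.5
finger_force: 35.0
```

```bash
python3 q.py
```

```text
t 21.0 pos [544.6  72.2 122.9] tilt 38.82 az 58.7 tilt vec deg [18.65 30.7 ] yaxis az -32.53 yz -0.018 J [-0.24  0.29  1.9   0.85  0.92 -0.19] F [-0.2 -0.1 -1.8] gap 23.5 
hanger rotvec in frame deg [ 0.46  0.46 -0.28] | tool lean in frame [35.9  0.8]
hook rel gap [-2.000e-02 -7.135e+01  4.580e+00] rel tag y 163.15 F frame [-0.2  0.1 -1.8] M [ 0.07  0.58 -0.01]
```

Request:
{"fn": "arm_command", "kwargs": {"plan": [[-1, 0.0002, 0.02, -0.0003, 0], [-1, 0.0002, 0.02, -0.0003, 0], [-1, 0.0002, 0.02, -0.0003, 0], [-1, 0, 0, 0, 0]]}}

```text
clock: 21.5
eef_pos: [594.6, 40.3, 123.0]
eef_rot: [-3.119, -0.677, 0.989]
wrist_force: [0.1, -0.2, -1.9]
finger_gap: 23.7
finger_force: 35.0
```

```bash
python3 q.py
```

```text
t 21.5 pos [594.6  40.3 123. ] tilt 38.83 az 58.7 tilt vec deg [18.65 30.71] yaxis az -32.51 yz -0.017 J [-0.27  0.4   1.75  0.82  0.97 -0.18] F [ 0.1 -0.2 -1.9] gap 23.7 
hanger rotvec in frame deg [ 0.46  0.45 -0.26] | tool lean in frame [35.9  0.9]
hook rel gap [ 1.3000e-01 -1.3071e+02  4.7400e+00] rel tag y 103.79 F frame [-0.1 -0.2 -1.9] M [-0.02  0.58 -0.03]
```

Request:
{"fn": "arm_command", "kwargs": {"plan": [[-1, 0.0002, 0.02, -0.0003, 0], [-1, 0.0002, 0.02, -0.0003, 0], [-1, 0.0002, 0.02, -0.0003, 0], [-1, 0.0002, 0.02, -0.0003, 0], [-1, 0.0001, 0.014, -0.0002, 0], [-1, 0, 0, 0, 0]]}}

```text
clock: 22.25
eef_pos: [673.3, -9.8, 123.1]
eef_rot: [-3.119, -0.677, 0.99]
wrist_force: [0.1, -0.8, -1.8]
finger_gap: 23.4
finger_force: 35.0
```

```bash
python3 q.py
```

```text
t 22.25 pos [673.3  -9.8 123.1] tilt 38.83 az 58.8 tilt vec deg [18.62 30.72] yaxis az -32.48 yz -0.018 J [-0.32  0.57  1.49  0.78  1.06 -0.13] F [ 0.1 -0.8 -1.8] gap 23.4 
hanger rotvec in frame deg [ 0.48  0.46 -0.23] | tool lean in frame [35.9  0.9]
hook rel gap [   0.34 -224.04    4.78] rel tag y 10.46 F frame [-0.7 -0.5 -1.8] M [0.06 0.52 0.03]
```

Request:
{"fn": "arm_command", "kwargs": {"plan": [[-1, -0.0013, 0, 0.0016, 0], [-1, -0.0013, 0, 0.0016, 0], [-1, 0, 0, 0, 0]]}}

```text
clock: 22.62
eef_pos: [673.3, -9.9, 119.1]
eef_rot: [-3.119, -0.677, 0.99]
wrist_force: [0.0, 0.5, -2.5]
finger_gap: 23.7
finger_force: 35.0
```

```bash
python3 q.py
```

```text
t 22.62 pos [673.3  -9.9 119.1] tilt 38.83 az 58.8 tilt vec deg [18.63 30.72] yaxis az -32.48 yz -0.017 J [-0.32  0.57  1.49  0.78  1.06 -0.14] F [ 0.   0.5 -2.5] gap 23.7 
hanger rotvec in frame deg [ 0.46  0.45 -0.23] | tool lean in frame [35.9  0.9]
hook rel gap [   0.3  -224.06    0.82] rel tag y 10.44 F frame [ 0.5  0.3 -2.5] M [ 0.08  0.56 -0.02]
```

Reading 0.8 with no force means the hook is already inside the notch. I'll lower to its floor.

Request:
{"fn": "arm_command", "kwargs": {"plan": [[-1, -0.0009, 0, 0.0011, 0], [-1, -0.0006, 0, 0.0008, 0], [-1, 0, 0, 0, 0]]}}

```text
clock: 23.0
eef_pos: [673.8, -10.1, 117.2]
eef_rot: [-3.12, -0.678, 0.99]
wrist_force: [-0.7, 0.5, 1.0]
finger_gap: 23.4
finger_force: 35.0
```

```bash
python3 q.py
```

```text
t 23.0 pos [673.8 -10.1 117.2] tilt 38.85 az 58.7 tilt vec deg [18.67 30.71] yaxis az -32.49 yz -0.017 J [-0.32  0.58  1.49  0.78  1.05 -0.14] F [-0.7  0.5  1. ] gap 23.4 
hanger rotvec in frame deg [ 0.42  0.43 -0.24] | tool lean in frame [35.9  0.8]
hook rel gap [   0.3  -224.49   -1.14] rel tag y 10.01 F frame [0.  0.9 1. ] M [0.04 0.2  0.08]
```

The hook is on the notch floor, about 3.3 mm below the full bar. I'll open partly, since the grey hanger is close, and back out along the tool axis.

Request:
{"fn": "arm_command", "kwargs": {"plan": [[-0.25, 0, 0, 0, 0], [-0.25, 0, 0, 0, 0], [-0.2, 0, 0, 0, 0], [-0.2, 0, 0, 0, 0]]}}

```text
clock: 23.5
eef_pos: [673.7, -10.2, 116.8]
eef_rot: [-3.12, -0.677, 0.99]
wrist_force: [-0.7, 0.5, -0.3]
finger_gap: 37.3
finger_force: 0.0
```

```bash
python3 q.py
```

```text
t 23.5 pos [673.7 -10.2 116.8] tilt 38.83 az 58.7 tilt vec deg [18.65 30.71] yaxis az -32.49 yz -0.017 J [-0.32  0.58  1.49  0.78  1.05 -0.14] F [-0.7  0.5 -0.3] gap 37.3 
hanger rotvec in frame deg [ 0.44  0.45 -0.24] | tool lean in frame [35.9  0.9]
hook rel gap [   0.24 -224.43   -1.48] rel tag y 10.07 F frame [ 0.   0.8 -0.3] M [ 0.08  0.39 -0.  ]
```

Request:
{"fn": "arm_command", "kwargs": {"plan": [[-0.2, 0, 0, -0.01, 0], [-0.2, 0, 0, -0.02, 0], [-0.2, 0, 0, -0.03, 0], [-0.2, 0, 0, -0.04, 0], [-0.2, 0, 0, -0.05, 0], [-0.2, 0, 0, -0.05, 0], [-0.2, 0, 0, -0.05, 0], [-0.2, 0, 0, 0, 0], [-0.2, 0, 0, 0, 0]]}}

```text
clock: 24.62
eef_pos: [591.9, -144.2, 311.4]
eef_rot: [-3.119, -0.677, 0.989]
wrist_force: [0.6, -0.6, -0.5]
finger_gap: 37.5
finger_force: 0.0
```

```bash
python3 - <<'E'
from h import *
show(); c=cam('scene'); cv2.imwrite('pics/s4.png',cv2.resize(c['img'][130:240,270:390],None,fx=5,fy=5,interpolation=cv2.INTER_CUBIC))
L=(cloud(c)-GAP)@F; L[...,1]+=234.5
hsv=cv2.cvtColor(c['img'],cv2.COLOR_BGR2HSV)
m=(hsv[...,0]>100)&(hsv[...,0]<130)&(hsv[...,1]>120)&(hsv[...,2]>60)&(abs(L[...,1])<60)&(abs(L[...,0])<60); print('blue',m.sum(),np.nanmedian(L[m],0).round(1),'expect ~(-18,10,-95)')
E
```

```text
t 24.62 pos [ 591.9 -144.2  311.4] tilt 38.82 az 58.7 tilt vec deg [18.65 30.69] yaxis az -32.52 yz -0.017 J [-0.58  0.34  1.36  0.68  1.49 -0.08] F [ 0.6 -0.6 -0.5] gap 37.5 
blue 24 [-16.9   8.1 -83.9] expect ~(-18,10,-95)
```

View pics/s4.png

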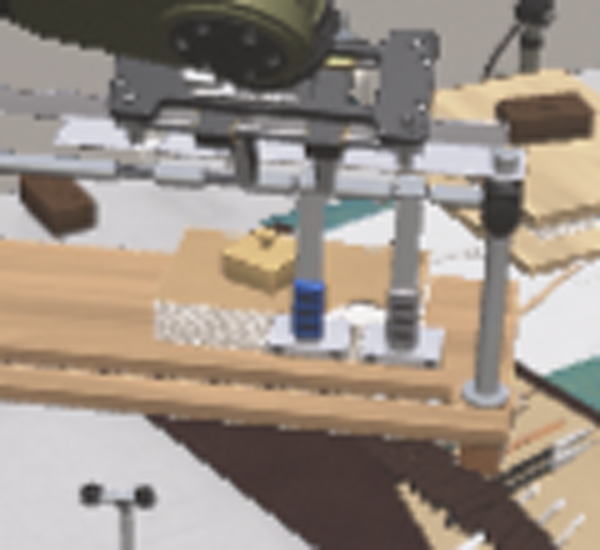

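The crop shows the blue hanger hanging straight (sleeve at crop 308,310) beside the undisturbed grey one. I'll back off a little more and compare the two hangers' heights before handing in.

Request:
{"fn": "arm_command", "kwargs": {"plan": [[-0.2, 0, 0, -0.05, 0], [-0.2, 0, 0, -0.05, 0], [-0.2, 0, 0, -0.05, 0], [-0.2, 0, 0, 0, 0], [-0.2, 0, 0, 0, 0], [-0.2, 0, 0, 0, 0], [-0.2, 0, 0, 0, 0]]}}

```text
clock: 25.55
eef_pos: [543.7, -223.9, 427.7]
eef_rot: [-3.118, -0.678, 0.99]
wrist_force: [-0.1, -0.5, 0.6]
finger_gap: 38.0
finger_force: 0.0
```

```bash
python3 - <<'E'
from h import *
show(); pl=[]
for i in range(3):
    c=cam('scene'); L=(cloud(c)-GAP)@F; L[...,1]+=234.5
    for n,y in(('blue',9),('grey',-60.5)):
        k=(abs(L[...,1]-y)<34)&(L[...,0]>-32)&(L[...,0]<30)&(L[...,2]<-50)&(L[...,2]>-150)
        ft=k&(L[...,2]<-122)&(L[...,0]<15); sk=(abs(L[...,1]-y)<14)&(abs(L[...,0]+14)<10)&(L[...,2]<-15)&(L[...,2]>-60)
        print(n,'foot',ft.sum(),np.median(L[ft],0).round(1),np.percentile(L[ft],[3,97],axis=0).round(1).tolist(),'shank',sk.sum(),np.median(L[sk],0).round(1))
E
```

```text
t 25.55 pos [ 543.7 -223.9  427.7] tilt 38.85 az 58.9 tilt vec deg [18.58 30.76] yaxis az -32.44 yz -0.018 J [-0.74  0.33  1.12  0.68  1.79 -0.05] F [-0.1 -0.5  0.6] gap 38.0 
blue foot 87 [ -12.7    3.7 -127.6] [[-18.0, -22.1, -134.7], [14.4, 34.0, -123.5]] shank 59 [-13.3   5.9 -38.7]
grey foot 87 [ -12.3  -63.6 -127.2] [[-18.9, -92.0, -135.9], [12.9, -34.2, -123.1]] shank 59 [-12.9 -63.3 -36.9]
blue foot 83 [ -11.1    3.4 -127.5] [[-18.3, -21.9, -135.2], [10.4, 33.6, -122.9]] shank 60 [-13.9   6.2 -37.1]
grey foot 86 [ -11.6  -64.2 -127.5] [[-19.4, -91.2, -137.5], [12.7, -34.3, -123.8]] shank 57 [-13.1 -63.1 -36.3]
blue foot 84 [ -11.8    5.4 -127.2] [[-19.2, -22.2, -136.0], [12.0, 34.0, -122.5]] shank 63 [-14.3   6.1 -38.5]
grey foot 87 [ -11.9  -64.4 -127.2] [[-20.2, -91.2, -135.3], [11.7, -34.6, -123.8]] shank 59 [-12.9 -63.2 -37. ]
```

Both hangers' feet are at the same height and x, so the blue one is seated and plumb, about 6 mm from the tag. I'll hand it in.

```bash
python3 -c "
from cell import ticket; print(ticket.sign_off())"
```

```text
the job is handed in; nothing more can be done
None
```

The blue-sleeved hanger hangs plumb in the red-tag notch, level with the untouched grey one and let go; the job was handed in at about 26 s, and no verdict came back.

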